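# Close the box and present its dial padlock, open

### The arm

A 6-joint arm with a two-finger parallel gripper is mounted at the origin on a cart in front of the work surface, level with it; the furniture and walls round the work are solid. World frame = base frame: x ahead of the robot, y to its left, z up, the work surface at z = 0. Lengths are in mm, angles in rad, forces in N, time in s.
With the tool pointing down it reaches from about 300 to 775 mm from the base axis. Payload 14.6 kg.
Tool frame: the origin (TCP) lies at the very end of the fingers, on their centre line; the grasp point (between the pads) lies 19 mm behind it; z points along the fingers, y is the line along which they close (so a half turn about z gives the same grasp; the last joint's range is limited). The gripper opens to 94 mm and grips with 3 to 60 N. Pads are 16 mm wide; open, the fingers measure 119 mm over their backs; the gripper's body (75 mm by 177 mm) begins 78 mm behind the grasp point.
Start: joints at [1.22, 0.3, 1.521, -0, 1.321, -0.067], TCP at [154.001, 527.99, 205.446] pointing down, gripper open.
Joint ranges: [-3.03, 3.03], [-0.79, 2.21], [0.23, 2.52], [-1.04, 4.18], [0, 3.07], [-2.55, 2.55]. Speed limits (rad/s): [2.22, 2.22, 2.57, 3.14, 3.14, 3.14].

### API

Orientations are given as [roll, pitch, yaw] about the fixed x, y, z axes, in that order (R = Rz(yaw) Ry(pitch) Rx(roll)).
In Python, from cell import manip, eyes, ticket gives the robot as it stands. The module is installed in compiled form; this text tells all that it offers.
- The arm moves only by the tool arm_command, never from a script. Its argument "plan" is a list of rows, each a list of 5 numbers: the opening, from -1 (shut) to 1 (fully open), then the shift along the tool's x, y, z in m, then the turn about the tool's z in rad. In form: [[jaw, dx, dy, dz, roll], ...]. A call has 1 to 20 rows; each row shifts and turns the commanded pose from where the row before left it, along the tool's axes as they then stand; what a row does not reach is not made up. A row lasts 1/8 s, in which the tool goes at most 62.5 mm and 10.7 degrees, less where a joint would pass 70% of its speed; a pose out of reach is approached as far as the arm can. A call is refused whole if a number of a shift passes 0.0625 or a number of a turn 0.188, either way. A call with a gripper value outside its range is refused whole. The fingers move at their own pace and stop on an object; "newtons" is the grip in N (left out, the last holds). Time passes only in rows, so rows that do not move let the fingers close. It gives the time, the measured TCP pose, the force, the opening and the grip force at its end, in the units of the state.
- manip.read_state(): the state, without advancing time (a new reading comes with each control period).
- eyes.camera(name): name is "scene" or "side" or "wrist"; returns a dict with "img" (384x512x3 uint8, blue, green, red), "z_map" (384x512 float32, mm along the optical axis (not along the pixel's ray), 0 where there is no reading), "fx", "fy", "cx", "cy" (pixels), "eye" and "orientation" of the camera in the world. Camera axes: x right, y down, z forward; pixel columns grow to the right and rows downward; lengths in mm; the calibration is good to about 2 mm. A picture is of the moment at which its call begins.
- ticket.sign_off(): hands the job in; it is judged then, once.
The state is a dict: "clock": time; "joints": joint angles; "qd": joint speeds; "effort": joint torques, N m; "eef_pos": TCP position; "eef_rot": TCP orientation; "wrist_force": force on the tool from outside, world axes, zero at the start; "moment": the same for the moment, N m; "finger_gap": finger opening in mm; "finger_force": force on a finger pad.
Only numpy, scipy, OpenCV 4.12 (cv2) and the standard library are available. Lean on these libraries where they do the work, as an engineer would, in place of code of your own. Each camera call takes 0.05 s, during which the arm holds its last target. There are 200 camera calls.

### The job

Fold the box's two top flaps shut, first the plain inner flap with the staple, then the outer flap with the slot that goes over the staple. Then, with the padlock lying in its nest, turn its dial click by click to the notch where the white pointer meets the index mark at the shackle, and pull the shackle out to its stop. Finish while holding the opened lock, dial up and about level, some 10 cm above the middle of the closed box and touching nothing but the gripper; leave the small parts on the table where they are.

Things in the scene. Friction and masses are not known exactly. Their poses are not given: they have to be found in the camera images.
- box: Grey steel box without a lid of its own, fixed to the table: 110 (its x) x 120 (its y) x 60 mm high, origin at the centre of its underside on the table. Two flaps are hinged along the top edges of its y walls and stand open at the start, leaning outward; both shut, the lid's top lies 68 mm above the table and the staple's top about 80 mm.
- inner_flap (a joint): Angle of the inner flap (rad): 0 = flat shut, pi/2 = upright, more = leaning outward, stop at 2.2. Panel 110 x 66 x 3 mm, 80 g, hinged on the box's +y wall at height 60 mm. Slightly stiff hinge: it stays where it is left near upright and falls shut by itself below about 0.9 rad.
- inner_edge (a point): Middle of the inner flap's free edge, 66 mm from the hinge. On the flap's outer face, 60 mm from the hinge and at the middle of its length, stands a steel staple (loop 16 mm wide along the box's x, 18 mm high, 5 mm bar): push the flap beside it.
- outer_flap (a joint): Angle of the outer flap (rad), counted as for the inner flap. Panel 110 x 72 x 3 mm, 85 g, hinged on the box's -y wall at height 64 mm, so that it lies on top of the inner flap, with a 26 x 12 mm slot near its free edge that goes over the staple. Same hinge stiffness.
- outer_edge (a point): Middle of the outer flap's free edge (72 mm from the hinge).
- lock_nest: Aluminium nest fixed to the table: base block 96 (x) x 92 (y) x 16 mm high, origin at the centre of its underside; four corner lugs rise 14 mm above the block and hold the padlock's corners with 1.5 mm play all round. It is open above, at the middle of each side, and in front (-x) for the shackle.
- lock: Loose steel padlock lying on its back in the nest, about 0.4 kg in all: case 64 (its x) x 62 (its y) x 28 mm high, origin at the centre of the case's underside (16 mm above the table in the nest), z up through the dial, shackle towards its -x. The case can be gripped across its 62 mm width over the middle of the nest's sides.
- dial (a joint): Turn of the dial (rad), counter-clockwise from above positive, stops at -0.4 and 1.9. 0 = white pointer at the index mark, towards the shackle (lock's -x): the only notch (to about 0.1 rad) at which the shackle is free. A spring click (some 0.06 N m to pass) holds it in notches every 0.393 rad. Starts 0.6 to 1.75 rad positive: turn it clockwise.
- dial_grip (a point): Point to grip the dial: on its axis, 48 mm above the case's underside. The black disc (51 mm across, top 34 mm above the underside) carries a grip bar 40 mm long, 14 mm wide, from 34 to 58 mm above the underside. The bar lies along the lock's x when the dial is at 0 and turns with it.
- shackle (a joint): How far the shackle is out (m): 0 = shut, 0.018 = out to its stop. It slides along the lock's -x with about 2 N of friction and stays where it is left; while the dial is off its open notch it is blocked after about 2 mm.
- shackle_grip (a point): Point between the two straight legs of the shackle, 31 mm in front of the case, 14 mm above the case's underside; it moves with the shackle. The legs are 8 mm bars along the lock's x, 38 mm between centres (46 mm over the outsides), running straight 42 mm out of the case to a round bow.
- die_block: Small grey steel block 24 x 32 x 18 mm, loose bystander between box and nest. Behind this spot stands the tall press: its bent guide reaches over the table to x = 0.48 at 0.22 to 0.28 m height and its head to x = 0.57 above 0.38 m, so cross between box and nest well in front of it.
- housing_2: Small white connector housing 18 x 40 x 14 mm, loose bystander between box and nest.
- bolt_1: Short steel bolt 34 mm tall standing on its head, loose bystander between box and nest.
Mind the look-alikes: they are no part of the job. There is more than one size of the lock_nest; the one meant has the size given above.

How it is judged (in metres and radians):
On the way, in this order (a step that is already met when the one before it is completed fails the run):
1. inner flap down (value of joint inner_flap below 0.08 rad and value of joint outer_flap above 0.8 rad), for 0.2 s.
2. outer flap down over it (value of joint each of inner_flap, outer_flap below 0.1 rad), for 0.2 s.
3. dial in the open notch, shackle still in, lock in its nest (value of joint dial between -0.12 and 0.12 rad and value of joint shackle below 0.004 m and horizontal distance between lock and lock_nest below 0.006 m and z of lock in the frame of lock_nest below 0.022 m), for 0.2 s.
4. shackle pulled out with the lock in its nest (value of joint shackle above 0.014 m and horizontal distance between lock and lock_nest below 0.006 m and z of lock in the frame of lock_nest below 0.022 m), for 0.1 s.
At the end, for the whole second after the job is handed in: Both flaps within 0.1 rad of flat shut; the shackle out at least 12 mm; the lock still held by the fingers (more than 2 N) and at rest, its underside 5 to 18 cm above the lid, its centre within 5 cm of the box's middle in plan, its face within 0.4 rad of level, touching neither box nor nest (all of step 2 and value of joint shackle above 0.012 m and horizontal distance between lock and box below 0.05 m and z of lock in the frame of box between 0.118 and 0.25 m and angle between lock's own z axis and vertical below 0.4 rad and linear speed of lock below 0.05 m/s and contact force between lock and the fingers above 2 N and contact force between lock and box below 0.2 N and contact force between lock and lock_nest below 0.2 N); the arm keeps its last pose, push and grip.
It fails at once if a small part on the table is pushed about or knocked over (more than 3 cm or 0.5 rad) (distance of any of die_block, housing_2, bolt_1 from where it was at the start of the episode above 0.03 m or angle between bolt_1's own z axis and vertical above 0.5 rad).
It also fails if it takes over 61 s, if anything falls off the work surface, if the arm or the gripper's body presses on something with over 40 N, if the wrist force passes 120 N, or if a joint passes its speed limit or range.

## Working session

There is one attempt and no reset: what is moved stays moved. The work goes in short steps, Python scripts to look and compute and a tool call to move; the robot and the scene stay as the last step left them, time stands still between calls to the robot, and variables do not carry over. Pictures are saved under pics/ and viewed, at most 10 in all, crops included, and the job is handed in when it is done.

Besides the shell and the picture viewer there is one more tool, called after ">>>" as name(argument=value, ...), one argument or row to a line, values as JSON. arm_command: Moves the arm, as the interface text tells. Its arguments: {"type":"object","properties":{"plan":{"type":"array"},"newtons":{"type":"number"}},"required":["plan"]}

```bash
mkdir -p pics; cat > h.py <<'E'
import numpy as np, cv2
from scipy.spatial.transform import Rotation as R
from cell import manip, eyes, ticket
def cloud(c):
    z=c["z_map"].astype(float); v,u=np.mgrid[:384,:512]
    P=np.dstack([(u-c["cx"])/c["fx"]*z,(v-c["cy"])/c["fy"]*z,z])
    o=np.array(c["orientation"]); M=o if o.shape==(3,3) else R.from_euler('xyz',o).as_matrix()
    W=P@M.T+np.array(c["eye"]); W[z<=0]=np.nan
    return W
E
python3 - <<'E'
from h import *
print(manip.read_state())
ims=[]
for n in ("scene","side"):
    c=eyes.camera(n); print(n,c["eye"],c["orientation"],c["fx"],c["cx"],c["cy"])
    np.save(f"/tmp/{n}.npy",cloud(c)); cv2.imwrite(f"pics/{n}.png",cv2.resize(c["img"],(800,600)))
E
```

```text
{'clock': 0.0, 'joints': array([ 1.22040217e+00,  3.00486143e-01,  1.52158771e+00, -2.17816127e-05,
        1.32067459e+00, -6.65880425e-02]), 'qd': array([ 0.00099919,  0.00279904, -0.00206918,  0.00135228, -0.00160765,
       -0.00050906]), 'effort': array([ 1.56053084e-03, -5.31818104e+01, -3.52732229e+01,  7.08701368e-02,
        2.45766516e-02, -1.33669610e-04]), 'eef_pos': array([153.9189847 , 527.75308375, 204.87526896]), 'eef_rot': array([-3.14043802e+00, -5.58540642e-05,  2.85779191e+00]), 'wrist_force': array([ 0.29150022, -0.40175802,  0.28896712]), 'moment': array([ 0.0331611 , -0.04506535, -0.0490075 ]), 'finger_force': 0.0, 'finger_gap': 93.711488128866}
scene [ 169.4420876  -571.89872272  790.73646145] [-2.47948866  0.00720147 -0.58330578] 405.1121586145807 253.2807078026228 187.89729040828797
side [ 517.07701813 -887.03300959  434.49923806] [-1.99365687 -0.00816875  0.0332397 ] 365.6280618906911 260.42038643372933 189.8922138997612
```

View pics/scene.png

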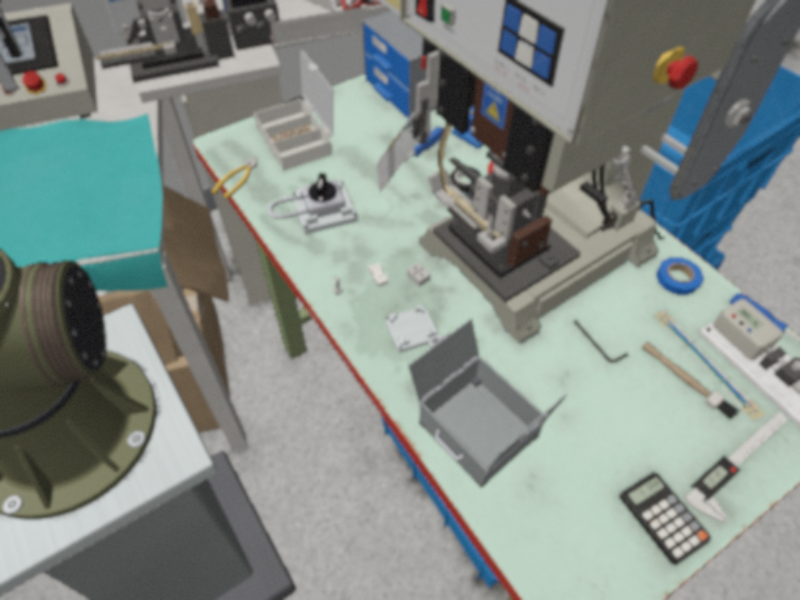

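View pics/side.png

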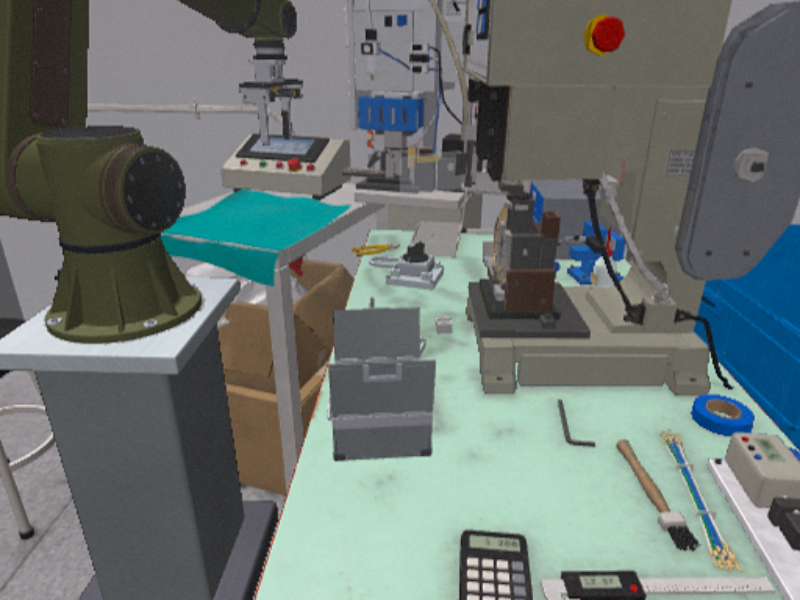

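The scene view shows the box at (480,410) with its flaps open, the lock in its nest at (325,200), an empty decoy nest at (412,325) and small parts at (337,285), (378,272) and (418,272). The side view shows the slotted outer flap on the near (-y) side, slot at (380,370).

```bash
python3 - <<'E'
from h import *
for n in ("scene","side"):
    W=np.load(f"/tmp/{n}.npy")
    P=W.reshape(-1,3)
    m=(P[:,0]>280)&(P[:,0]<800)&(P[:,1]>-400)&(P[:,1]<600)
    P=P[m]; 
    print(n,"table z",np.nanmedian(P[np.abs(P[:,2])<10][:,2]))
    # occupancy clusters top-down
    Q=P[(P[:,2]>6)&(P[:,2]<150)&(P[:,0]<560)]
    g=np.zeros((520,1000),np.uint8)
    g[(Q[:,0]-280).astype(int),(Q[:,1]+400).astype(int)]=1
    g=cv2.dilate(g,np.ones((5,5)))
    k,l,s,_=cv2.connectedComponentsWithStats(g)
    for i in range(1,k):
        if s[i,4]<150: continue
        q=Q[l[(Q[:,0]-280).astype(int),(Q[:,1]+400).astype(int)]==i]
        r=cv2.minAreaRect(q[:,:2].astype(np.float32))
        print(i,len(q),q.min(0).round(),q.max(0).round(),[np.round(a,1) for a in r])
# box walls: points at z 55-62 ; top-down colour map of region
W=np.load("/tmp/scene.npy")
im=cv2.resize(cv2.imread("pics/scene.png"),(512,384))
def top(W,im,x0,x1,y0,y1,s):
    g=np.zeros((int((x1-x0)*s),int((y1-y0)*s),3),np.uint8)
    return g
E
```

```text
scene table z 4.129035395748815
2 2834 [280. 368.   6.] [560. 600. 150.] [array([420. , 483.8]), array([279.9, 232.4]), np.float64(0.0)]
3 246 [354. 274.   6.] [462. 379.  15.] [array([415.9, 333.1]), array([129. ,  56.6]), np.float64(40.3)]
48 7 [385. 395.   6.] [397. 409.   9.] [array([390.9, 402.1]), array([12.5, 13.8]), np.float64(0.0)]
95 3986 [ 395. -391.    6.] [ 530. -213.  140.] [array([ 458.5, -305.2]), array([127.6, 183. ]), np.float64(6.9)]
137 1237 [401. 103.   6.] [558. 225.  80.] [array([480.9, 167.5]), array([104.4, 160. ]), np.float64(74.2)]
175 11 [410. 247.   6.] [426. 266.   8.] [array([414.6, 254.8]), array([17. , 15.5]), np.float64(38.3)]
177 8 [412. 392.   6.] [427. 413.   8.] [array([418.1, 402.7]), array([23.6,  6.3]), np.float64(54.6)]
207 54 [421. -12.   6.] [444.  14.  39.] [array([427.5,  -2.9]), array([17.3, 33. ]), np.float64(46.5)]
222 7 [427. 265.   6.] [449. 276.   7.] [array([438.4, 270.5]), array([22.4,  4.8]), np.float64(20.4)]
238 15 [431. 411.   6.] [458. 432.   7.] [array([442.8, 426.4]), array([23.5, 19.9]), np.float64(50.5)]
245 669 [ 435. -1
[... 1933 characters left out ...]
 6.] [447. 339.  11.] [array([437.5, 333.7]), array([18.6,  5.9]), np.float64(40.6)]
34 10 [431. 344.   7.] [457. 354.  11.] [array([443.7, 348.7]), array([ 7.3, 25.8]), np.float64(83.5)]
46 65 [495. 338.  19.] [559. 354.  34.] [array([527.6, 347. ]), array([12.3, 64.3]), np.float64(84.4)]
48 73 [498. 383.  16.] [557. 403.  38.] [array([527.3, 394. ]), array([58.8, 18.9]), np.float64(2.9)]
50 70 [505. 434.  18.] [558. 450.  37.] [array([531.1, 442. ]), array([13.2, 54.3]), np.float64(82.5)]
51 101 [514. 290.   6.] [559. 302.  37.] [array([536., 296.]), array([11.5, 45.3]), np.float64(87.7)]
60 79 [540. -68.   7.] [558. -34.  20.] [array([549.1, -50.9]), array([33.9, 18.1]), np.float64(89.3)]
```

```bash
python3 - <<'E'
from h import *
A=np.load("/tmp/scene.npy").reshape(-1,3); B=np.load("/tmp/side.npy").reshape(-1,3)
def box(P,lo,hi): return P[np.all((P>lo)&(P<hi),1)]
def plane(P):
    for _ in range(4):
        c=P.mean(0); n=np.linalg.svd(P-c,full_matrices=False)[2][2]; d=(P-c)@n; P=P[np.abs(d)<2*max(d.std(),.7)]
    return c.round(1),n.round(3),len(P),d.std().round(2)
print("inner side",plane(box(B,(380,-265,75),(560,-210,135))))
print("inner scene",plane(box(A,(380,-265,75),(560,-205,135))))
print("outer side",plane(box(B,(380,-420,75),(560,-350,145))))
print("outer scene",plane(box(A,(380,-420,75),(560,-350,145))))
q=box(B,(380,-420,20),(560,-340,60)); print("-y wall",plane(q),q.min(0),q.max(0))
for P,nm in((A,"scene"),(B,"side")):
    for (a,b) in ((45,56),(35,48),(25,34),(12,24),(58,80)):
        q=box(P,(380,90,a),(580,240,b)); 
        if len(q)<5: continue
        r=cv2.minAreaRect(q[:,:2].astype(np.float32)); print(nm,a,b,len(q),[np.round(t,1) for t in r],np.median(q,0).round(1))
    q=box(P,(380,-420,57),(560,-200,66)); r=cv2.minAreaRect(q[:,:2].astype(np.float32)); print("rim",len(q),[np.round(t,1) for t in r])
E
```

```text
inner side (array([ 458.9, -238.8,   99. ]), array([ 0.12 , -0.933,  0.339]), 1252, np.float64(1.0))
inner scene (array([ 457. , -238.3,  101.2]), array([ 0.114, -0.935,  0.337]), 865, np.float64(0.81))
outer side (array([ 476.5, -380.7,  105.5]), array([ 0.122, -0.98 , -0.157]), 1679, np.float64(0.68))
outer scene (array([ 469.2, -382.6,  120.4]), array([ 0.118, -0.984, -0.136]), 200, np.float64(0.76))
-y wall (array([ 475. , -371.8,   40.3]), array([-0.122,  0.992,  0.039]), 1069, np.float64(0.76)) [ 410.26122565 -380.51041177   20.10172264] [ 530.09008556 -340.39476966   59.99487364]
scene 45 56 277 [array([501.1, 166.7]), array([61.2, 62.3]), np.float64(75.6)] [495.6 157.9  50. ]
scene 35 48 301 [array([470.8, 173.5]), array([ 68. , 129.2]), np.float64(79.5)] [477.7 157.1  42.6]
scene 25 34 169 [array([474.6, 174.5]), array([ 81.1, 137.1]), np.float64(76.8)] [474.5 141.1  31.6]
scene 12 24 347 [array([500.5, 166.4]), array([96.3, 96.3]), np.float64(74.4)] [487.8 137.2  18.5]
scene 58 80 92 [array([500.5, 166.5]), array([40.7, 14.5]), np.float64(54.0)] [498.6 160.1  75.3]
rim 406 [array([ 467.7, -311.7]), array([111.5, 126.1]), np.float64(7.5)]
side 45 56 89 [array([502. , 165.6]), array([50.9, 48.6]), np.float64(70.7)] [502.6 152.8  50.2]
side 35 48 137 [array([471. , 166.7]), array([ 58.2, 124.2]), np.float64(80.0)] [502.8 143.3  42.7]
side 25 34 173 [array([476. , 171.8]), array([ 78.8, 132. ]), np.float64(75.6)] [467.3 153.1  30.8]
side 12 24 210 [array([501.6, 164.1]), array([89.1, 94.4]), np.float64(75.6)] [506.5 135.6  16.7]
side 58 80 72 [array([503.4, 166.8]), array([43.1, 13.3]), np.float64(55.0)] [502.1 161.2  68.4]
rim 433 [array([ 468.4, -312. ]), array([108.5, 130.8]), np.float64(7.6)]
```

>>> arm_command(
  plan=[
    [-1,0,0,0,0.18],
    [-1,0,0,0,0.18],
    [-1,0,0,0,0.18],
    [-1,0,0,0,0.18],
    [-1,0,0,0,0.18],
    [-1,0,0,0,0.18],
    [-1,0,0,0,0.088],
    [-1,-0.0495,0.0236,0,0],
    [-1,-0.0495,0.0236,0,0],
    [-1,-0.0495,0.0236,0,0],
    [-1,-0.0495,0.0236,0,0],
    [-1,-0.0495,0.0236,0,0],
    [-1,-0.0495,0.0236,0,0],
    [-1,-0.05,0,0,0],
    [-1,-0.05,0,0,0],
    [-1,-0.05,0,0,0],
    [-1,-0.05,0,0,0],
    [-1,-0.05,0,0,0],
  ],
  newtons=20,
)

```text
clock: 2.35
eef_pos: [359.3, 0.1, 205.5]
eef_rot: [3.141, 0.0, 1.69]
wrist_force: [1.8, 1.2, -0.1]
finger_gap: 0.4
finger_force: 0.0
```

>>> arm_command(
  plan=[
    [-1,-0.0505,0.01,0,0],
    [-1,-0.0505,0.01,0,0],
    [-1,-0.0505,0.01,0,0],
    [-1,-0.0505,0.01,0,0],
    [-1,0,0,0.053,0],
    [-1,0,0,0.053,0],
    [-1,0,0,0,0],
    [-1,-0.012,0,0,0],
    [-1,-0.012,0,0,0],
    [-1,-0.012,0,0,0],
    [-1,-0.012,0,0,0],
    [-1,-0.012,0,0,0],
    [-1,-0.012,0,0,0],
    [-1,-0.012,0,0,0],
    [-1,-0.012,0,0,0],
    [-1,-0.012,0,0,0],
    [-1,0,0,0,0],
    [-1,0,0,0,0],
    [-1,0,0,0,0],
  ],
)

```text
clock: 4.72
eef_pos: [436.0, -301.1, 99.5]
eef_rot: [-3.142, -0.0, 1.69]
wrist_force: [-0.1, 0.6, -0.0]
finger_gap: 0.4
finger_force: 0.0
```

```bash
cat >> h.py <<'E'
def box(P,lo,hi): return P[np.all((P>lo)&(P<hi),1)]
def plane(P):
    for _ in range(4):
        c=P.mean(0); n=np.linalg.svd(P-c,full_matrices=False)[2][2]; d=(P-c)@n; P=P[np.abs(d)<2*max(d.std(),.7)]
    return c.round(1),n.round(3),len(P),d.std().round(2)
BC=np.array([468,-312]); BX=np.array([.993,.122]); BY=np.array([-.122,.993])
def flaps():
    W=np.vstack([cloud(eyes.camera(n)).reshape(-1,3) for n in("scene","side")])
    q=W[:,:2]-BC; L=np.c_[q@BX,q@BY,W[:,2]]
    for y in range(-100,110,15):
        s=box(L,(20,y,20),(50,y+15,145))
        if len(s): print(y,len(s),"z 10/50/90%",np.percentile(s[:,2],[10,50,90]).round(1))
E
python3 - <<'E'
from h import *
flaps()
E
```

```text
-85 277 z 10/50/90% [112.7 126.1 135.8]
-70 776 z 10/50/90% [ 28.8  65.  101.6]
-10 68 z 10/50/90% [66.7 68.6 69.9]
5 93 z 10/50/90% [66.7 68.  69.4]
20 68 z 10/50/90% [65.3 67.2 68.8]
50 49 z 10/50/90% [63.2 64.  64.9]
```

>>> arm_command(
  plan=[
    [-1,-0.008,0,0.015,0],
    [-1,0,0,0.013,0],
    [-1,0,0,0.004,0],
    [-1,0,0,0.002,0],
    [-1,0,0,0.001,0],
    [-1,0,0,0,0],
  ],
)

```text
clock: 5.58
eef_pos: [437.1, -309.4, 64.7]
eef_rot: [3.141, 0.0, 1.69]
wrist_force: [0.3, -0.3, -0.1]
finger_gap: 0.7
finger_force: 0.0
```

>>> arm_command(
  plan=[
    [-1,0,0,0.001,0],
    [-1,0,0,0.001,0],
    [-1,0,0,0.0005,0],
    [-1,0,0,0,0],
  ],
)

```text
clock: 6.08
eef_pos: [437.3, -309.6, 63.4]
eef_rot: [3.141, 0.001, 1.69]
wrist_force: [-4.8, 3.6, 15.3]
finger_gap: 0.4
finger_force: 7.8
```

>>> arm_command(
  plan=[
    [-1,0,0,-0.061,0],
    [-1,0,0,-0.061,0],
    [-1,-0.0405,0,0,0],
    [-1,-0.0405,0,0,0],
    [-1,-0.0405,0,0,0],
    [-1,0,0,0.04,0],
    [-1,0,0,0.04,0],
    [-1,0,0,0,0],
    [-1,0.012,0,0,0],
    [-1,0.012,0,0,0],
    [-1,0.012,0,0,0],
    [-1,0.012,0,0,0],
    [-1,0.012,0,0,0],
    [-1,0.012,0,0,0],
    [-1,0.012,0,0,0],
    [-1,0.012,0,0,0],
    [-1,0.012,0,0,0],
    [-1,0.01,0,0,0],
  ],
)

```text
clock: 8.32
eef_pos: [437.3, -312.0, 104.0]
eef_rot: [3.142, -0.0, 1.69]
wrist_force: [-1.5, -1.1, -0.4]
finger_gap: 0.5
finger_force: 0.0
```

>>> arm_command(
  plan=[
    [-1,0,0,0.015,0],
    [-1,0,0,0.013,0],
    [-1,0,0,0.004,0],
    [-1,0,0,0.002,0],
    [-1,0,0,0,0],
  ],
)

```text
clock: 8.95
eef_pos: [437.5, -313.0, 70.0]
eef_rot: [3.142, 0.0, 1.69]
wrist_force: [-0.0, -0.0, 0.1]
finger_gap: 0.4
finger_force: 0.0
```

```bash
python3 - <<'E'
from h import *
flaps()
E
```

```text
-70 521 z 10/50/90% [26.  49.2 68.6]
-55 191 z 10/50/90% [67.5 68.6 70.9]
-40 188 z 10/50/90% [67.3 68.6 70.9]
-25 177 z 10/50/90% [67.2 68.7 71. ]
-10 159 z 10/50/90% [67.3 68.7 70.9]
5 37 z 10/50/90% [64.2 67.5 68.4]
20 63 z 10/50/90% [63.2 63.7 64.6]
35 59 z 10/50/90% [63.  63.9 64.4]
50 49 z 10/50/90% [63.  64.2 64.9]
```

>>> arm_command(
  plan=[
    [-1,0,0,-0.043,0],
    [-1,0,0,-0.043,0],
    [-1,0,0,-0.043,0],
    [-1,0.0533,-0.0066,0,0],
    [-1,0.0533,-0.0066,0,0],
    [-1,0.0533,-0.0066,0,0],
    [-1,0.0533,-0.0066,0,0],
    [-1,0.0533,-0.0066,0,0],
    [-1,0.0533,-0.0066,0,0],
    [0,0,0,0,0.186],
    [0,0,0,0,0.186],
    [0,0,0,0,0.186],
    [0,0,0,0,0.186],
    [0,0.0488,-0.027,0,0],
    [0,0.0488,-0.027,0,0],
    [0,0.0488,-0.027,0,0],
    [0,0.0176,0.0243,0,0],
    [0,0.0176,0.0243,0,0],
  ],
)

```text
clock: 11.3
eef_pos: [440.8, 167.2, 199.3]
eef_rot: [3.141, -0.001, 0.948]
wrist_force: [-0.7, 0.9, -0.1]
finger_gap: 47.1
finger_force: 0.0
```

```bash
python3 - <<'E'
from h import *
A=np.load("/tmp/scene.npy").reshape(-1,3); B=np.load("/tmp/side.npy").reshape(-1,3)
for P in(A,B):
    for z in (80,150,220,300,380,450):
        q=box(P,(380,20,z),(700,320,z+70)); print(z,len(q),q.min(0).round() if len(q) else'', q.max(0).round() if len(q) else '')
c=eyes.camera("wrist"); W=cloud(c); np.save("/tmp/w.npy",W); cv2.imwrite("pics/w1.png",c["img"])
P=W.reshape(-1,3); print(c["eye"],manip.read_state()["eef_pos"])
for a,b in((70,80),(47,54),(40,46)):
    q=box(P,(430,90,a),(580,240,b))
    if len(q)>5: print(a,len(q),[np.round(t,1) for t in cv2.minAreaRect(q[:,:2].astype(np.float32))],np.median(q[:,2]))
E
```

```text
80 136 [593.  20.  81.] [647. 320. 149.]
150 121 [632.  20. 150.] [662.  37. 210.]
220 0  
300 0  
380 134 [569.  20. 380.] [590. 104. 421.]
450 0  
80 30 [595.  20.  83.] [638. 315. 148.]
150 53 [633.  21. 150.] [652.  34. 190.]
220 3 [671.  33. 228.] [674.  36. 231.]
300 0  
380 24 [569.  23. 380.] [593. 114. 417.]
450 30 [570.  23. 458.] [573.  31. 486.]
[488.2243278  234.80279409 379.31567374] [443.31818374 166.63189724 199.0933536 ]
70 663 [array([501. , 168.4]), array([39.6, 14.2]), np.float64(53.7)] 74.3301570193621
47 1325 [array([501.4, 168.4]), array([50.3, 50.8]), np.float64(40.6)] 50.547740302101374
40 1717 [array([501.2, 168.7]), array([61.7, 63.8]), np.float64(75.7)] 44.065647525751615
```

View pics/w1.png

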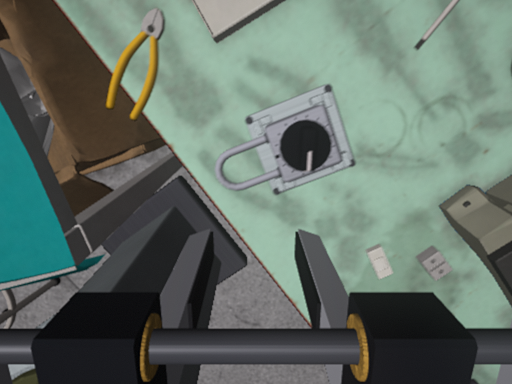

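The wrist view shows the lock in its nest: dial at (305,145), pointer at (309,160), shackle to the left, which matches a dial turn of about 1.18 rad.

>>> arm_command(
  plan=[
    [0,0.0173,0.0233,0,0],
    [0,0.0173,0.0233,0,0],
    [0,0,0,0.045,0],
    [0,0,0,0.045,0],
    [0,0,0,0.045,0],
    [0,0,0,0.009,0],
    [0,0,0,0,0],
    [-1,0,0,0,0],
    [-1,0,0,0,0],
    [-1,0,0,0,0],
    [-1,0,0,0,0],
  ],
  newtons=25,
)

```text
clock: 12.72
eef_pos: [499.1, 166.7, 55.7]
eef_rot: [3.139, -0.001, 0.946]
wrist_force: [3.2, -3.1, 0.0]
finger_gap: 13.7
finger_force: 25.0
```

>>> arm_command(
  plan=[
    [-1,0,0,0,0.12],
    [-1,0,0,0,0.12],
    [-1,0,0,0,0.12],
    [-1,0,0,0,0.12],
    [-1,0,0,0,0.12],
    [-1,0,0,0,0.12],
    [-1,0,0,0,0.12],
    [-1,0,0,0,0.12],
    [-1,0,0,0,0.12],
    [-1,0,0,0,0.11],
    [-1,0,0,0,0],
    [-1,0,0,0,0],
  ],
)

```text
clock: 14.22
eef_pos: [498.6, 167.4, 55.5]
eef_rot: [-3.141, -0.001, -0.242]
wrist_force: [1.6, 5.1, 3.9]
finger_gap: 13.9
finger_force: 25.0
```

```bash
python3 - <<'E'
from h import *
s=manip.read_state(); print(s["moment"],s["joints"])
E
```

```text
[ 1.04351747 -0.34805242 -0.05766888] [2.54106203e-01 4.23443602e-01 1.73417097e+00 4.46790324e-04
 9.82417515e-01 2.06641075e+00]
```

>>> arm_command(
  plan=[
    [0.3,0,0,0,0],
    [0.3,0,0,0,0],
    [0.3,0,0,-0.04,0],
    [0.3,0,0,-0.04,0],
    [0.3,-0.045,0,0,0],
    [0.3,-0.045,0,0,0],
    [0.3,0,0,0,0],
  ],
)

```text
clock: 15.1
eef_pos: [408.9, 189.0, 135.0]
eef_rot: [3.141, 0.001, -0.242]
wrist_force: [0.2, 0.0, -0.7]
finger_gap: 60.7
finger_force: 0.0
```

```bash
python3 - <<'E'
from h import *
c=eyes.camera("wrist"); W=cloud(c); cv2.imwrite("pics/w2.png",c["img"])
P=W.reshape(-1,3); print(c["eye"],manip.read_state()["eef_pos"],manip.read_state()["eef_rot"])
for a,b in((68,80),(47,54),(40,46)):
    q=box(P,(450,100,a),(560,240,b))
    if len(q)>5: print(a,len(q),[np.round(t,1) for t in cv2.minAreaRect(q[:,:2].astype(np.float32))],np.median(q[:,2]))
E
```

```text
[488.34471232 170.42719821 314.87760443] [410.29936491 188.92196248 135.18412874] [ 3.14151661e+00 -2.77787732e-04 -2.42675231e-01]
68 1230 [array([500. , 168.2]), array([13.6, 39.5]), np.float64(75.5)] 74.40164165292302
47 2547 [array([500.2, 168.3]), array([50. , 50.2]), np.float64(81.2)] 50.61353761514329
40 3045 [array([500.3, 168.4]), array([61.8, 63.7]), np.float64(75.6)] 44.116372488010825
```

View pics/w2.png

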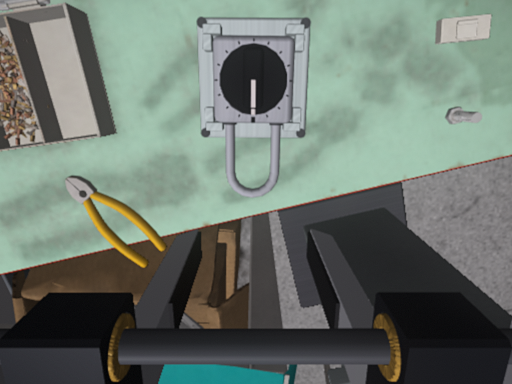

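The dial pointer (253,95 to 120) now points straight at the shackle index; the bar is in line with the case.

>>> arm_command(
  plan=[
    [0.3,0.0293,-0.0021,0,0.009],
    [0.3,0,0,0.04,0],
    [0.3,0,0,0.04,0],
    [0.3,0,0,0.03,0],
    [0.3,0,0,0.012,0],
    [0.3,0,0,0,0],
    [-1,0,0,0,0],
    [-1,0,0,0,0],
    [-1,0,0,0,0],
    [-1,0,0,0,0],
  ],
  newtons=15,
)

```text
clock: 16.4
eef_pos: [440.3, 183.8, 13.5]
eef_rot: [-3.141, -0.001, -0.253]
wrist_force: [0.3, -2.3, 5.2]
finger_gap: 45.2
finger_force: 15.0
```

>>> arm_command(
  plan=[
    [-1,-0.004,0,0,0],
    [-1,-0.004,0,0,0],
    [-1,-0.004,0,0,0],
    [-1,-0.004,0,0,0],
    [-1,-0.004,0,0,0],
    [-1,0,0,0,0],
    [-1,0,0,0,0],
  ],
)

```text
clock: 17.27
eef_pos: [421.1, 188.3, 13.1]
eef_rot: [3.142, -0.002, -0.253]
wrist_force: [8.6, -6.8, 1.9]
finger_gap: 45.2
finger_force: 15.0
```

>>> arm_command(
  plan=[
    [0.4,0,0,0,0],
    [0.4,0,0,0,0],
    [0.4,0,0,-0.06,0],
    [0.4,0,0,-0.06,0],
    [0.8,0,0,0,0],
  ],
)

```text
clock: 17.9
eef_pos: [421.7, 189.5, 136.6]
eef_rot: [-3.138, -0.005, -0.253]
wrist_force: [-0.6, 0.0, -0.9]
finger_gap: 72.4
finger_force: 0.0
```

```bash
python3 - <<'E'
from h import *
c=eyes.camera("wrist"); W=cloud(c); cv2.imwrite("pics/w3.png",c["img"])
P=W.reshape(-1,3); print(manip.read_state()["eef_pos"],manip.read_state()["eef_rot"])
for a,b in((68,80),(47,54),(40,46)):
    q=box(P,(450,100,a),(560,240,b))
    if len(q)>5: print(a,len(q),[np.round(t,1) for t in cv2.minAreaRect(q[:,:2].astype(np.float32))],np.median(q[:,2]))
q=box(P,(350,100,20),(560,240,38)); d=(q[:,:2]-[500.2,168.2])@[-.968,.25]; print("shackle tip",np.percentile(d,[97,99,99.8]))
E
```

```text
[420.64329498 189.0683356  134.11729144] [-3.14003105e+00 -2.00567423e-03 -2.53055622e-01]
68 1153 [array([500.3, 169.3]), array([13.5, 39. ]), np.float64(75.7)] 74.38933670477618
47 2408 [array([500.5, 168.8]), array([50.2, 50.1]), np.float64(31.1)] 50.61007151769948
40 2851 [array([500.6, 169.1]), array([61.6, 63.6]), np.float64(75.6)] 44.12353442628182
shackle tip [109.07957888 111.47605887 112.96791473]
```

View pics/w3.png

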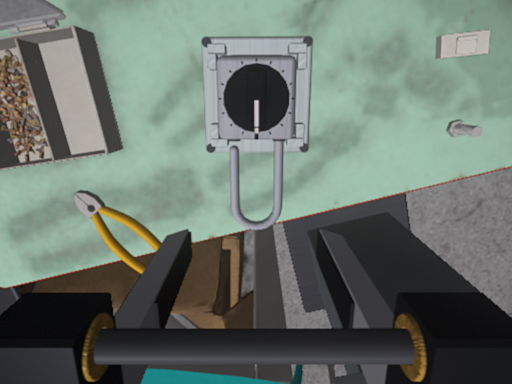

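The shackle is out (legs at (235,185) and (278,185), bow at (257,222)) and the lock still lies in its nest.

>>> arm_command(
  plan=[
    [0.95,0.04,0,0,0],
    [0.95,0.0395,0,0,0],
    [0.95,0,0,0.03,0],
    [0.95,0,0,0.03,0],
    [0.95,0,0,0.03,0],
    [0.95,0,0,0.015,0],
    [0.95,0,0,0.008,0],
    [0.95,0,0,0,0],
    [-1,0,0,0,0],
    [-1,0,0,0,0],
    [-1,0,0,0,0],
    [-1,0,0,0,0],
  ],
  newtons=45,
)

```text
clock: 19.45
eef_pos: [497.5, 168.9, 20.2]
eef_rot: [-3.141, -0.0, -0.253]
wrist_force: [-1.0, -0.2, 3.4]
finger_gap: 61.7
finger_force: 45.0
```

>>> arm_command(
  plan=[
    [-1,0,0,-0.006,0],
    [-1,0,0,-0.016,0],
    [-1,0,0,-0.03,0],
    [-1,0,0,-0.035,0],
    [-1,0,0,-0.035,0],
    [-1,0,0,-0.03,0],
    [-1,-0.035,0.0165,0,0],
    [-1,-0.035,0.0165,0,0],
    [-1,-0.035,0.0165,0,0],
    [-1,-0.035,0.0165,0,0],
    [-1,0.0106,0.0386,0,0],
    [-1,0.0106,0.0386,0,0],
  ],
)

```text
clock: 20.95
eef_pos: [345.7, 59.3, 172.5]
eef_rot: [-3.141, -0.0, -0.252]
wrist_force: [0.3, -0.4, -4.4]
finger_gap: 62.0
finger_force: 45.0
```

>>> arm_command(
  plan=[
    [-1,0.0106,0.0386,0,0],
    [-1,0.0106,0.0386,0,0],
    [-1,0.0106,0.0386,0,0],
    [-1,0.0106,0.0386,0,0],
    [-1,0.0106,0.0386,0,0],
    [-1,0.0106,0.0386,0,0],
    [-1,0.0288,0.0196,0,0],
    [-1,0.0288,0.0196,0,0],
    [-1,0.0288,0.0196,0,0],
    [-1,0.0288,0.0196,0,0],
    [-1,0.0288,0.0196,0,0],
    [-1,0,0,0,0],
    [-1,0,0,0,0],
    [-1,0,0,0,0],
  ],
)

```text
clock: 22.7
eef_pos: [464.5, -310.5, 172.3]
eef_rot: [-3.141, 0.0, -0.253]
wrist_force: [0.7, -0.0, -4.3]
finger_gap: 61.7
finger_force: 45.0
```

```bash
python3 - <<'E'
from h import *
c=eyes.camera("side"); cv2.imwrite("pics/s2.png",c["img"][120:330,150:400])
s=manip.read_state();print(s["eef_pos"],s["wrist_force"],s["finger_force"])
flaps()
E
```

```text
[ 464.59952427 -310.61041733  172.34507867] [-0.13510246 -0.03542623 -4.28742239] 44.99697804450989
-70 525 z 10/50/90% [25.8 49.  68.9]
-55 193 z 10/50/90% [67.3 68.6 70.8]
-40 179 z 10/50/90% [67.3 68.7 70.8]
-25 179 z 10/50/90% [67.3 68.8 70.8]
-10 128 z 10/50/90% [67.  68.4 70.9]
5 55 z 10/50/90% [64.5 67.8 70. ]
20 61 z 10/50/90% [63.  64.  64.7]
35 63 z 10/50/90% [62.9 63.8 64.5]
50 54 z 10/50/90% [63.4 64.1 65.5]
```

View pics/s2.png

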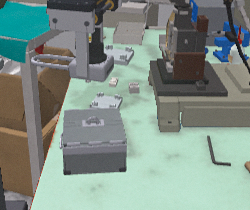

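The crop shows the box shut at (95,140), the opened lock held level above it at (85,65), and the small parts standing in place.

```bash
python3 -c "
from cell import ticket
print(ticket.sign_off())"
```

```text
the job is handed in; nothing more can be done
None
```

I closed the inner flap and then the outer one, turned the dial to its open notch, and pulled the shackle out. The job is handed in with the lock held level about 10 cm above the box; sign-off gave no verdict, and about 23 of the 61 s were used.

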